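Set and lock the steady rod on a wheel-hub fixture

TASK

On the wheel-hub fixture, slide the steady rod by its knob until its nose presses lightly (about 6 newtons, on top of the rod's own drag) on the rim of the hub's lower flange - feel for it, do not ram it - and let go. Then swing the cam lever over centre until it rests fully home, so that the rod is clamped with its nose still pressing lightly on the flange; do not force the lever, and leave the loose parts and tools lying about where they are.

Things in the scene. Friction and masses are not known exactly. Their poses are not given: they have to be found in the camera images.
- fixture: fixed fixture: dark steel base plate 460 x 180 x 12 mm with a blue clamp block (80 mm along x, 50 mm wide, top 78 mm above the bench). Origin: on the bench under the middle of the block; x runs along the rod from the knob towards the hub, y towards the side where the cam lever is pivoted, z up. The base plate reaches from x = -200 to +260 mm, y = +-90 mm
- rod: steady rod, a round steel tube 16 mm across, 244 mm long over all, about 0.4 kg, sliding along the fixture's x through the block's bore (play 1 mm), axis 52 mm above the bench; the shoe drags on it, so it slides with 7 to 13 N and stays where it is left. Origin: centre of the flat face of its nose (24 mm steel collar, 18 mm long); its x points to the hub. It starts 23 to 74 mm short of the hub
- knob (a point): middle of the rod's black round knob (30 mm across, 24 mm long along the rod), on the rod's axis, 232 mm behind the nose face; 25 mm are free beneath it down to the base plate
- hub: motorcycle wheel hub upright on a fixed arbor. Origin: on the arbor's axis, at the top of the base plate (12 mm above the bench), straight ahead of the rod. The aluminium hub sits loosely: its own axis may lie up to 6 mm nearer to or farther from the rod than the arbor's. Lower flange: radius 55 mm, 27 to 53 mm above the origin; pushed, it yields sprung, 6 N per mm. Highest point 120 mm up
- lever (a joint): angle of the cam lever about its upright pivot: 0 = fully open, grows counter-clockwise seen from above, 2.65 = fully home at its stop, when the handle points backwards, 0.35 rad past the fixture's -x so that it lies slantwise across above the rod. It turns more and more stiffly up to centre at 2.30 (at most about 0.9 N m), then snaps on to the stop by itself and stays; before centre, beyond about 0.2, it springs back open. It starts between 0 and 0.15
- handle: the lever's handle: a level dark steel bar 14 x 14 mm, mid-height 95 mm above the bench, reaching 8 to 86 mm from the pivot, ending in a raised black ball. Origin: on the pivot axis at the bar's mid-height; turns with the lever
- lever_ball (a point): centre of the 26 mm black ball at the handle's end, 92 mm from the pivot axis, 117 mm above the bench
- lever_pivot (a point): pivot axis of the lever at the bar's mid-height, 95 mm above the bench; a 26 mm collar round it is 106 mm high, the shaft 108 mm
- shoe: small brass clamp shoe (30 x 10 x 14 mm) in the side of the block, at its centre; rubs lightly on the rod and is driven onto it by the cam with about 35 N when the lever is home; not handled
- bearing: a plain steel bearing ring, 42 mm across, 13 mm high, lying on the fixture's base plate beside the clamp block, on the side away from the lever; bystander
- spacer: an aluminium axle spacer sleeve, 28 mm across, 30 mm tall, standing on the base plate on the lever's side; bystander
- screwdriver: a screwdriver lying on the bench; bystander
- mallet: a hammer lying on the bench; bystander
- wrench: a wrench lying on the bench; bystander
- grease_tin: a closed steel tin, 70 mm across, 60 mm tall, on the bench; bystander
- press_mandrel: a stepped dark steel mandrel, 48 mm across at the foot, 100 mm tall, standing on the bench; bystander
There are look-alikes about, which are no part of the job. There is more than one size of the rod; the job needs the largest.

How it is judged:
On the way, in this order (a step that is already met when the one before it is completed fails the run):
1. the rod's nose presses on the hub with more than 2 N while the lever is still open (below 0.6) (contact force between rod and hub above 2 N and value of joint lever below 0.6 rad), for 0.2 s.
2. the lever is over centre and home, with the shoe clamping the rod with more than 20 N (value of joint lever above 2.55 rad and contact force between shoe and rod above 20 N), for 0.2 s.
At the end, for the whole second after the job is handed in: The lever is home (above 2.55 rad), the shoe presses the rod with more than 20 N, the rod's nose presses the hub with 2 to 12 N, and the rod is at rest (all of step 2 and contact force between rod and hub between 2 and 12 N and linear speed of rod below 0.01 m/s); the robot touches nothing.
It fails at once if the rod presses the hub with more than 18 N (contact force between rod and hub above 18 N).
It fails at once if the handle is pushed with more than 40 N (contact force between any of the fingers, the arm and handle above 40 N).
It fails at once if a loose part or tool is moved more than 30 mm (distance of any of bearing, spacer, screwdriver, mallet, wrench, grease_tin, press_mandrel from where it was at the start of the episode above 0.03 m).
It also fails if it takes over 64 s, if anything falls off the work surface, if the arm or the gripper's body presses on something with over 40 N, if the wrist force passes 120 N, or if a joint passes its speed limit or range.

ROBOT

A 6-joint arm with a two-finger parallel gripper is mounted at the origin on the work surface. World frame = base frame: x ahead of the robot, y to its left, z up, the work surface at z = 0. Lengths are in m, angles in rad, forces in N, time in s.
With the tool pointing down it reaches from about 0.225 to 0.875 m from the base axis. Payload 3.4 kg.
Tool frame: the origin (TCP) lies at the very end of the fingers, on their centre line; the grasp point (between the pads) lies 19 mm behind it (grip_depth is the distance from the TCP to the grasp point, in m); x points along the fingers, z is the direction in which the jaws open and shut, and the axes are right-handed (so a half turn about x gives the same grasp; the last joint's range is limited). The gripper opens to 85 mm and grips with 20 to 120 N. Pads are 22 mm wide; open, the fingers measure 114 mm over their backs; the gripper's body (76 mm by 85 mm) begins 54 mm behind the grasp point. The pads swing forward as they close: fully open they stand 13 mm farther back than shut.
Start: joints at [1.193, 0.276, 1.505, -0, 1.361, -0.121], TCP at [0.146, 0.556, 0.231] pointing down, gripper open.
Joint ranges: [-2.89, 2.89], [-0.75, 2.08], [0.22, 2.7], [-1.18, 4.32], [0.11, 2.71], [-2.7, 2.7]. Speed limits (rad/s): [2.57, 2.57, 3.14, 3.14, 3.14, 3.14].

INTERFACE

Orientations are given as a unit quaternion [w, x, y, z].
In Python, from rig import get_state, get_image, sign_off, grip_depth gives the robot as it stands. The module is installed in compiled form; this text tells all that it offers.
- The arm moves only by the tool arm_command, never from a script. Its argument "series" is a list of rows, each an object with "dp": the shift along the tool's x, y, z scaled (see below), a list of three; "angular": the turn, a rotation vector about the tool's x, y, z scaled (see below), a list of three; "gripper": the finger opening in mm, from 0 to 85.4. A call has exactly 8 rows; each row shifts and turns the pose as measured when the row begins, along the tool's axes as they then stand; what a row does not reach is not made up. The controller multiplies each number of a shift by 0.12 m and each number of a turn by 90 degrees. A row lasts 1/8 s, in which the tool goes at most 62.5 mm and 10.7 degrees, less where a joint would pass 70% of its speed; a pose out of reach is approached as far as the arm can. A call with a number of a shift or a turn outside -1 to 1 is refused whole. A call with a gripper value outside its range is refused whole. The fingers move at their own pace and stop on an object; "grip_force" is the grip in N (left out, the last holds). Time passes only in rows, so rows that do not move let the fingers close, or fill a call up. It gives the time, the measured TCP pose, the force and the opening at its end, in the units of the state.
- get_state(): the state, without advancing time (a new reading comes with each control period).
- get_image(name): name is "scene" or "top" or "wrist"; returns a dict with "image" (420x560x3 uint8, blue, green, red), "depth" (420x560 float32, m along the optical axis (not along the pixel's ray), 0 where there is no reading), "mtx" (3x3 intrinsics, pixels), "k1" (the pictures are not rectified: a ray, as slopes to the right and down, at radius r is drawn at 1 + k1 r^2 times it, then the intrinsics apply), "view" (4x4, takes a point from world to camera coordinates); the wrist camera has in their place "mount" (4x4, takes a point from camera to tool coordinates, whose origin is the TCP and whose axes are the tool frame's). Camera axes: x right, y up, looking along -z (the intrinsics and any distortion apply to the point x, -y, -z); pixel columns grow to the right and rows downward; lengths in m; the calibration is good to about 2 mm. A picture is of the moment at which its call begins: read the wrist's pose just before it.
- sign_off(): hands the job in, once; it reports no verdict.
The state is a dict: "clock": time; "qpos": joint angles; "qd": joint speeds; "effort": joint torques, N m; "position": TCP position; "ee_rot": TCP orientation; "contact_force": force on the tool from outside, world axes, zero at the start; "moment": the same for the moment, N m; "width": finger opening in m.
Only numpy, scipy, OpenCV 4.12 (cv2) and the standard library are available. Lean on these libraries where they do the work, as an engineer would, in place of code of your own. Each camera call takes 0.05 s, during which the arm holds its last target. There are 200 camera calls.

## Working session

There is one attempt and no reset: what is moved stays moved. The work goes in short steps, Python scripts to look and compute and a tool call to move; the robot and the scene stay as the last step left them, time stands still between calls to the robot, and variables do not carry over. Pictures are saved under pics/ and viewed, about 8 in all and at most 12, crops included, and the job is handed in when it is done.

Besides the shell and the picture viewer there is one more tool, called after "Request:" as a command line: name --argument value ..., lists and objects as JSON in quotes. arm_command: Moves the arm, as the interface text tells. Its arguments: {"type":"object","properties":{"series":{"type":"array","items":{"type":"object","properties":{"dp":{"type":"array","items":{"type":"number"}},"angular":{"type":"array","items":{"type":"number"}},"gripper":{"type":"number"}}}},"grip_force":{"type":"number"}},"required":["series"]}

```bash
mkdir -p pics; cat > h.py <<'E'
import numpy as np, cv2
from rig import get_state, get_image, sign_off, grip_depth
from scipy.spatial.transform import Rotation as R
def rot(q): return R.from_quat([q[1],q[2],q[3],q[0]])
def shot(n,f):
    s=get_state(); d=get_image(n); cv2.imwrite('pics/'+f+'.png',d['image'])
    if n=='wrist':
        T=np.eye(4);T[:3,:3]=rot(s['ee_rot']).as_matrix();T[:3,3]=s['position'];C=T@d['mount']
    else: C=np.linalg.inv(d['view'])
    np.savez('pics/'+f+'.npz',image=d['image'],depth=d['depth'],mtx=d['mtx'],k1=d['k1'],C=C); return s
def ray(f,px):
    d=np.load('pics/'+f+'.npz'); px=np.atleast_2d(np.float64(px)).reshape(-1,1,2)
    u=cv2.undistortPointsIter(px,d['mtx'],np.array([float(d['k1']),0,0,0]),None,None,(3,50,1e-9)).reshape(-1,2)
    v=np.c_[u[:,0],-u[:,1],-np.ones(len(u))]
    return d['C'][:3,3], v@d['C'][:3,:3].T
def onz(f,px,z):
    o,v=ray(f,px); return o+v*((z-o[2])/v[:,2])[:,None]
def bydepth(f,px):
    d=np.load('pics/'+f+'.npz'); o,v=ray(f,px); p=np.int32(np.round(np.atleast_2d(px)))
    return o+v*d['depth'][p[:,1],p[:,0]][:,None]
E
python3 -c "
from h import *
s=shot('top','top0');shot('scene','sc0')
print({k:np.round(v,3) for k,v in s.items()},grip_depth if not callable(grip_depth) else grip_depth())"
```

```text
{'clock': np.float64(0.0), 'qpos': array([ 1.193,  0.277,  1.506,  0.   ,  1.361, -0.121]), 'qd': array([-0.001,  0.   , -0.001,  0.   ,  0.   ,  0.001]), 'effort': array([-1.0000e-03, -4.1677e+01, -2.4581e+01, -0.0000e+00,  1.1000e-02,
        0.0000e+00]), 'position': array([0.146, 0.556, 0.23 ]), 'ee_rot': array([ 0.559, -0.432,  0.56 ,  0.432]), 'contact_force': array([-0.086,  0.33 , -0.454]), 'moment': array([-0.001, -0.023,  0.048]), 'width': np.float64(0.086)} 0.0187
```

View pics/top0.png

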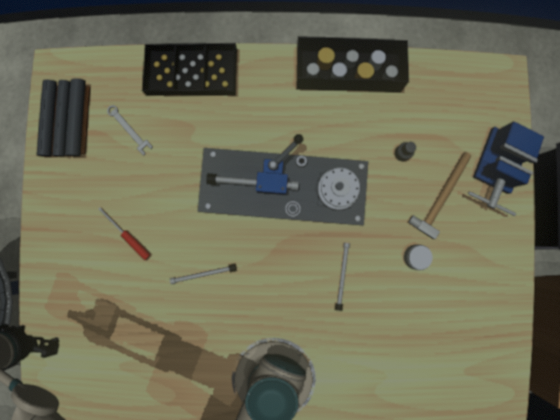

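View pics/sc0.png

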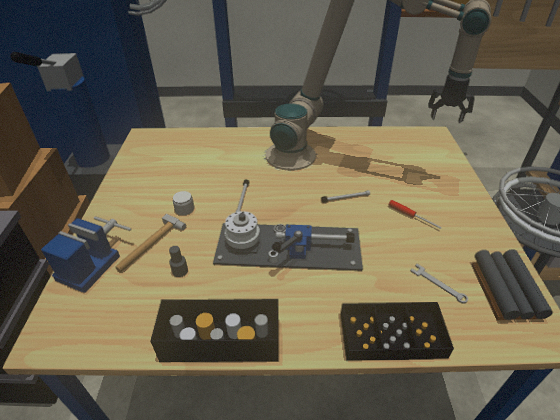

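The top view shows the fixture with rod, knob at (212,180), nose at (293,186), the hub at (339,187), and the lever ball at (298,140). There are look-alike rods loose on the bench at (203,273) and (343,275). The rod in the fixture is the one on the hub's line through the block, and it's the longest. I'll enlarge it to confirm and measure.

```bash
python3 - <<'E'
from h import *
im=cv2.imread('pics/top0.png')[130:235,190:380]
cv2.imwrite('pics/c1.png',cv2.resize(im,None,fx=4,fy=4,interpolation=cv2.INTER_CUBIC))
for n,p,z in [('knob',(212,180),.052),('nose',(297,186),.052),('pivot',(273,164),.108),('ball',(298,140),.117),('hubtop',(339,187),.132),('spacer',(302,161),.042),('bearing',(293,209),.025),
 ('cTL',(205,149),.012),('cTR',(368,159),.012),('cBR',(365,225),.012),('cBL',(199,212),.012),('rodA1',(172,281),.008),('rodA2',(236,267),.008),('rodB1',(347,243),.008),('rodB2',(339,308),.008)]:
    print(n,np.round(onz('top0',p,z)[0],3),np.round(bydepth('top0',p)[0],3))
E
```

```text
knob [0.541 0.171 0.052] [0.539 0.169 0.069]
nose [ 0.528 -0.056  0.052] [ 0.527 -0.056  0.058]
pivot [0.577 0.007 0.108] [0.578 0.008 0.103]
ball [ 0.639 -0.055  0.117] [ 0.637 -0.055  0.125]
hubtop [ 0.518 -0.159  0.132] [ 0.519 -0.16   0.125]
spacer [ 0.597 -0.069  0.042] [ 0.597 -0.069  0.038]
bearing [ 0.468 -0.047  0.025] [ 0.468 -0.047  0.028]
cTL [0.632 0.199 0.012] [0.633 0.2   0.005]
cTR [ 0.61  -0.253  0.012] [ 0.613 -0.255 -0.004]
cBR [ 0.428 -0.245  0.012] [ 0.428 -0.247  0.002]
cBL [0.457 0.211 0.012] [0.457 0.213 0.   ]
rodA1 [0.265 0.283 0.008] [0.266 0.28  0.019]
rodA2 [0.308 0.106 0.008] [ 0.307  0.107 -0.003]
rodB1 [ 0.378 -0.196  0.008] [ 0.378 -0.195  0.018]
rodB2 [ 0.2   -0.177  0.008] [ 0.202 -0.175  0.025]
```

View pics/c1.png

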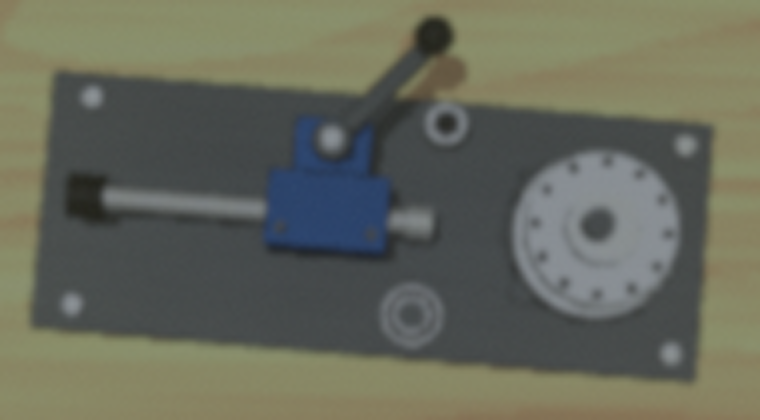

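The crop confirms the rod in the fixture. It is about 240 mm long, while the loose ones are about 182 mm. The knob is at crop (85,197), the nose end at (435,222) and the open lever's ball at (434,36). The nose is about 43 mm short of the flange and the lever is near 0 rad. Next I'll work out the move in the tool's axes.

```bash
cat >> h.py <<'E'
XF=np.array([-.062,-.998,0]);XF/=np.linalg.norm(XF);YF=np.array([-XF[1],XF[0],0]);O=np.array([.534,.008,0])
def plan(target,zdir):
    """numbers (total, scaled) to go to target with jaws along zdir (or its opposite), tool down"""
    s=get_state();Rm=rot(s['ee_rot']).as_matrix();p=np.array(s['position'])
    best=None
    for sg in (1,-1):
        z=sg*np.array(zdir);x=np.array([0,0,-1.]);y=np.cross(z,x)
        rv=R.from_matrix(Rm.T@np.c_[x,y,z]).as_rotvec()
        if best is None or np.linalg.norm(rv)<np.linalg.norm(best): best=rv
    d=np.array(target)-p
    print('t',round(float(s['clock']),2),'pos',p.round(4),'fix',np.round([(p-O)@XF,(p-O)@YF,p[2]],4),'F',np.round(s['contact_force'],2),'w',round(float(s['width']),4),'q6',round(float(s['qpos'][5]),2))
    print('axes y',Rm[:,1].round(3),'z',Rm[:,2].round(3),'x',Rm[:,0].round(3))
    print('dp tot/.12',(Rm.T@d/.12).round(3),'rot tot/90deg',(best/(np.pi/2)).round(3))
def fx(x,y,z): return O+XF*x+YF*y+np.array([0,0,z])
E
python3 - <<'E'
from h import *
k=onz('top0',(211.3,179.3),.052)[0];n=onz('top0',(298.8,185.5),.052)[0];hb=onz('top0',(339.2,186),.132)[0]
for q in (k,n,hb,onz('top0',(273,164),.108)[0]): print(np.round([(q-O)@XF,(q-O)@YF],4))
plan(fx(-.205,.004,.10),YF)
E
```

```text
[-0.1653 -0.0017]
[ 0.069  -0.0006]
[ 0.1681 -0.0027]
[-0.0021  0.0433]
t 0.1 pos [0.1459 0.5557 0.2305] fix [-0.5226 -0.4213  0.2305] F [ 0.56  0.48 -1.01] w 0.0854 q6 -0.12
axes y [-0.967  0.254  0.   ] z [ 0.254  0.967 -0.002] x [-0.001 -0.001 -1.   ]
dp tot/.12 [ 1.09  -3.99  -1.909] rot tot/90deg [ 0.876 -0.001  0.001]
```

Request:
arm_command --series '[{"dp": [0,-0.46,-0.22],"angular": [0,0,0],"gripper": 0},{"dp": [0,-0.46,-0.22],"angular": [0,0,0],"gripper": 0},{"dp": [0,-0.46,-0.22],"angular": [0,0,0],"gripper": 0},{"dp": [0,-0.46,-0.22],"angular": [0,0,0],"gripper": 0},{"dp": [0,-0.46,-0.22],"angular": [0,0,0],"gripper": 0},{"dp": [0,-0.46,-0.22],"angular": [0,0,0],"gripper": 0},{"dp": [0,-0.46,-0.22],"angular": [0,0,0],"gripper": 0},{"dp": [0,-0.46,-0.22],"angular": [0,0,0],"gripper": 0}]' --grip_force 40

```text
clock: 1.1
position: [0.5255, 0.2356, 0.2269]
ee_rot: [0.556, -0.434, 0.559, 0.435]
contact_force: [0.4, 1.0, -0.9]
width: -0.0
```

Request:
arm_command --series '[{"dp": [0,0,0],"angular": [0.11,0,0],"gripper": 0},{"dp": [0,0,0],"angular": [0.11,0,0],"gripper": 0},{"dp": [0,0,0],"angular": [0.11,0,0],"gripper": 0},{"dp": [0,0,0],"angular": [0.11,0,0],"gripper": 0},{"dp": [0,0,0],"angular": [0.11,0,0],"gripper": 0},{"dp": [0,0,0],"angular": [0.11,0,0],"gripper": 0},{"dp": [0,0,0],"angular": [0.11,0,0],"gripper": 0},{"dp": [0,0,0],"angular": [0.11,0,0],"gripper": 0}]'

```text
clock: 2.1
position: [0.5279, 0.2296, 0.2215]
ee_rot: [0.702, 0.038, 0.71, -0.042]
contact_force: [0.3, 0.6, -0.6]
width: 0.0001
```

```bash
python3 -c "
from h import *
plan(fx(-.205,-.001,.10),YF)"
```

```text
t 2.1 pos [0.5279 0.2296 0.2215] fix [-0.2208 -0.0198  0.2215] F [ 0.31  0.6  -0.64] w 0.0001 q6 0.4
axes y [ 0.113  0.994 -0.007] z [ 0.993 -0.113 -0.012] x [-0.012 -0.006 -1.   ]
dp tot/.12 [ 1.011 -0.116  0.175] rot tot/90deg [-0.033 -0.008  0.004]
```

Request:
arm_command --series '[{"dp": [0.2,-0.03,0.045],"angular": [-0.01,-0.002,0.001],"gripper": 0},{"dp": [0.2,-0.03,0.045],"angular": [-0.01,-0.002,0.001],"gripper": 0},{"dp": [0.2,-0.03,0.045],"angular": [-0.01,-0.002,0.001],"gripper": 0},{"dp": [0.2,-0.03,0.045],"angular": [0,-0.002,0.001],"gripper": 0},{"dp": [0.1,0,0],"angular": [0,0,0],"gripper": 0},{"dp": [0,0,0],"angular": [0,0,0],"gripper": 0},{"dp": [0,0,0],"angular": [0,0,0],"gripper": 0},{"dp": [0,0,0],"angular": [0,0,0],"gripper": 0}]'

```text
clock: 3.1
position: [0.5474, 0.2131, 0.1103]
ee_rot: [0.707, 0.023, 0.707, -0.023]
contact_force: [-0.7, -0.2, 1.4]
width: 0.0003
```

```bash
python3 -c "
from h import *
plan(fx(-.205,-.001,.045),YF)
shot('wrist','w1')"
```

```text
t 3.1 pos [0.5474 0.2131 0.1103] fix [-0.2056  0.0007  0.1103] F [-0.72 -0.16  1.4 ] w 0.0003 q6 0.32
axes y [0.066 0.998 0.   ] z [ 0.998 -0.066  0.   ] x [ 0.  0. -1.]
dp tot/.12 [ 0.544 -0.005 -0.014] rot tot/90deg [-0.002  0.    -0.   ]
```

View pics/w1.png

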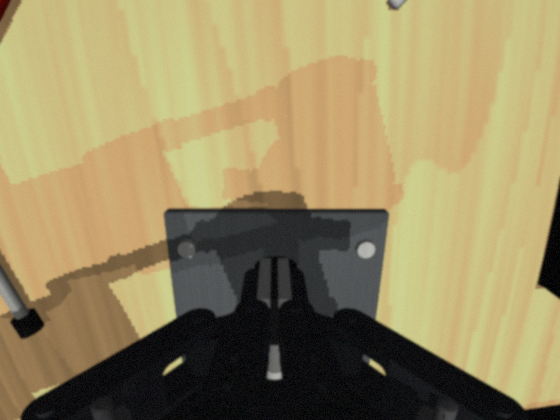

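The wrist view shows the plate's rear edge level at row 211, from column 165 to 388, so the yaw is aligned with the fixture. I'll use its two corners as a check.

```bash
python3 -c "
from h import *
for p in [(165,211),(388,211)]:
    q=onz('w1',p,.012)[0]; print(q.round(4),np.round([(q-O)@XF,(q-O)@YF],4))
"
```

```text
[0.4607 0.2176 0.012 ] [-0.2047 -0.0861]
[0.6358 0.2062 0.012 ] [-0.2042  0.0893]
```

Request:
arm_command --series '[{"dp": [0.15,0,-0.003],"angular": [0,0,0],"gripper": 0},{"dp": [0.15,0,-0.003],"angular": [0,0,0],"gripper": 0},{"dp": [0.15,0,-0.003],"angular": [0,0,0],"gripper": 0},{"dp": [0.05,0,-0.003],"angular": [0,0,0],"gripper": 0},{"dp": [0.0,0,0],"angular": [0,0,0],"gripper": 0},{"dp": [0,0,0],"angular": [0,0,0],"gripper": 0},{"dp": [0,0,0],"angular": [0,0,0],"gripper": 0},{"dp": [0,0,0],"angular": [0,0,0],"gripper": 0}]'

```text
clock: 4.15
position: [0.5505, 0.215, 0.0553]
ee_rot: [0.711, 0.024, 0.702, -0.021]
contact_force: [-0.3, 0.0, 0.3]
width: -0.0001
```

Request:
arm_command --series '[{"dp": [0.1,0,0],"angular": [0,0,0],"gripper": 0},{"dp": [0,-0.03,-0.03],"angular": [0,0,0],"gripper": 0},{"dp": [0,-0.03,0],"angular": [0,0,0],"gripper": 0},{"dp": [0,-0.03,0],"angular": [0,0,0],"gripper": 0},{"dp": [0,-0.03,0],"angular": [0,0,0],"gripper": 0},{"dp": [0,0,0],"angular": [0,0,0],"gripper": 0},{"dp": [0,0,0],"angular": [0,0,0],"gripper": 0},{"dp": [0,0,0],"angular": [0,0,0],"gripper": 0}]'

```text
clock: 5.15
position: [0.5459, 0.1997, 0.0426]
ee_rot: [0.711, 0.025, 0.702, -0.022]
contact_force: [-0.2, 0.6, -0.1]
width: 0.0001
```

```bash
python3 -c "
from h import *
plan(fx(-.188,-.001,.045),YF)"
```

```text
t 5.15 pos [0.5459 0.1997 0.0426] fix [-0.1921  0.      0.0426] F [-0.23  0.64 -0.1 ] w 0.0001 q6 0.3
axes y [0.065 0.998 0.005] z [ 0.998 -0.065  0.013] x [ 0.013  0.004 -1.   ]
dp tot/.12 [-0.02  -0.034 -0.008] rot tot/90deg [-0.002  0.008 -0.003]
```

Request:
arm_command --series '[{"dp": [0,-0.025,0],"angular": [0,0,0],"gripper": 0},{"dp": [0,-0.025,0],"angular": [0,0,0],"gripper": 0},{"dp": [0,-0.025,0],"angular": [0,0,0],"gripper": 0},{"dp": [0,-0.025,0],"angular": [0,0,0],"gripper": 0},{"dp": [0,-0.025,0],"angular": [0,0,0],"gripper": 0},{"dp": [0,-0.025,0],"angular": [0,0,0],"gripper": 0},{"dp": [0,-0.025,0],"angular": [0,0,0],"gripper": 0},{"dp": [0,-0.025,0],"angular": [0,0,0],"gripper": 0}]'

```text
clock: 6.15
position: [0.5463, 0.1945, 0.0442]
ee_rot: [0.713, 0.042, 0.7, -0.013]
contact_force: [0.2, 8.6, -0.6]
width: 0.0001
```

```bash
python3 -c "
from h import *
plan(fx(-.145,-.001,.045),YF)"
```

```text
t 6.15 pos [0.5463 0.1945 0.0442] fix [-0.1869  0.0007  0.0442] F [ 0.18  8.57 -0.65] w 0.0001 q6 0.25
axes y [0.077 0.996 0.041] z [ 0.997 -0.078  0.018] x [ 0.021  0.039 -0.999]
dp tot/.12 [-0.021 -0.349 -0.009] rot tot/90deg [-0.01   0.011 -0.026]
```

Request:
arm_command --series '[{"dp": [0,-0.035,0],"angular": [-0.01,0.01,-0.02],"gripper": 0},{"dp": [0,-0.035,0],"angular": [0,0,-0.02],"gripper": 0},{"dp": [0,-0.035,0],"angular": [0,0,-0.01],"gripper": 0},{"dp": [0,-0.035,0],"angular": [0,0,-0.01],"gripper": 0},{"dp": [0,-0.035,0],"angular": [0,0,-0.01],"gripper": 0},{"dp": [0,-0.035,0],"angular": [0,0,-0.01],"gripper": 0},{"dp": [0,-0.035,0],"angular": [0,0,-0.01],"gripper": 0},{"dp": [0,-0.035,0],"angular": [0,0,-0.01],"gripper": 0}]'

```text
clock: 7.15
position: [0.5453, 0.1827, 0.0454]
ee_rot: [0.707, -0.001, 0.705, -0.055]
contact_force: [-1.5, 8.8, -0.8]
width: -0.0004
```

```bash
python3 -c "
from h import *
plan(fx(-.145,-.001,.045),YF)"
```

```text
t 7.15 pos [0.5453 0.1827 0.0454] fix [-0.1751  0.0004  0.0454] F [-1.49  8.77 -0.84] w -0.0004 q6 0.38
axes y [ 0.076  0.994 -0.078] z [ 0.997 -0.076  0.006] x [ 0.    -0.079 -0.997]
dp tot/.12 [ 0.023 -0.25  -0.008] rot tot/90deg [-0.009  0.004  0.05 ]
```

Request:
arm_command --series '[{"dp": [0,-0.035,0],"angular": [0,0,0.015],"gripper": 0},{"dp": [0,-0.035,0],"angular": [0,0,0.015],"gripper": 0},{"dp": [0,-0.035,0],"angular": [0,0,0.01],"gripper": 0},{"dp": [0,-0.035,0],"angular": [0,0,0],"gripper": 0},{"dp": [0,-0.035,0],"angular": [0,0,0],"gripper": 0},{"dp": [0,-0.035,0],"angular": [0,0,0],"gripper": 0},{"dp": [0,-0.035,0],"angular": [0,0,0],"gripper": 0},{"dp": [0,-0.035,0],"angular": [0,0,0],"gripper": 0}]'

```text
clock: 8.15
position: [0.5449, 0.1729, 0.047]
ee_rot: [0.711, 0.043, 0.702, -0.021]
contact_force: [1.2, 10.8, -1.7]
width: -0.0001
```

```bash
python3 -c "
from h import *
plan(fx(-.145,-.001,.045),YF)"
```

```text
t 8.15 pos [0.5449 0.1729 0.047 ] fix [-0.1652  0.0006  0.047 ] F [ 1.25 10.82 -1.71] w -0.0001 q6 0.24
axes y [0.09  0.995 0.032] z [ 0.996 -0.091  0.011] x [ 0.014  0.03  -0.999]
dp tot/.12 [ 0.011 -0.169 -0.009] rot tot/90deg [-0.018  0.007 -0.02 ]
```

Request:
arm_command --series '[{"dp": [0,-0.035,0],"angular": [-0.01,0,-0.015],"gripper": 0},{"dp": [0,-0.035,0],"angular": [-0.01,0,-0.005],"gripper": 0},{"dp": [0,-0.035,0],"angular": [0,0,0],"gripper": 0},{"dp": [0,-0.035,0],"angular": [0,0,0],"gripper": 0},{"dp": [0,-0.035,0],"angular": [0,0,0],"gripper": 0},{"dp": [0,-0.035,0],"angular": [0,0,0],"gripper": 0},{"dp": [0,-0.035,0],"angular": [0,0,0],"gripper": 0},{"dp": [0,-0.035,0],"angular": [0,0,0],"gripper": 0}]'

```text
clock: 9.15
position: [0.5446, 0.1711, 0.0474]
ee_rot: [0.713, 0.049, 0.7, -0.008]
contact_force: [0.1, 14.3, -2.1]
width: 0.0002
```

```bash
python3 -c "
from h import *
plan(fx(-.145,-.001,.045),YF)"
```

```text
t 9.15 pos [0.5446 0.1711 0.0474] fix [-0.1635  0.0005  0.0474] F [ 0.1  14.3  -2.05] w 0.0002 q6 0.19
axes y [0.079 0.995 0.059] z [ 0.997 -0.08   0.015] x [ 0.02   0.057 -0.998]
dp tot/.12 [ 0.011 -0.155 -0.01 ] rot tot/90deg [-0.011  0.01  -0.037]
```

Force rose to 14 N with little motion, but by the images the rod should still be about 20 mm short. I'll look.

```bash
python3 - <<'E'
from h import *
shot('top','top1');shot('scene','sc1')
a=cv2.resize(cv2.imread('pics/top1.png')[130:235,190:380],None,fx=4,fy=4,interpolation=cv2.INTER_CUBIC)
b=cv2.resize(cv2.imread('pics/sc1.png')[200:275,210:370],(760,356),interpolation=cv2.INTER_CUBIC)
cv2.imwrite('pics/c2.png',cv2.resize(np.vstack([a,b]),None,fx=.77,fy=.77))
E
```

```text
(no output)
```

View pics/c2.png

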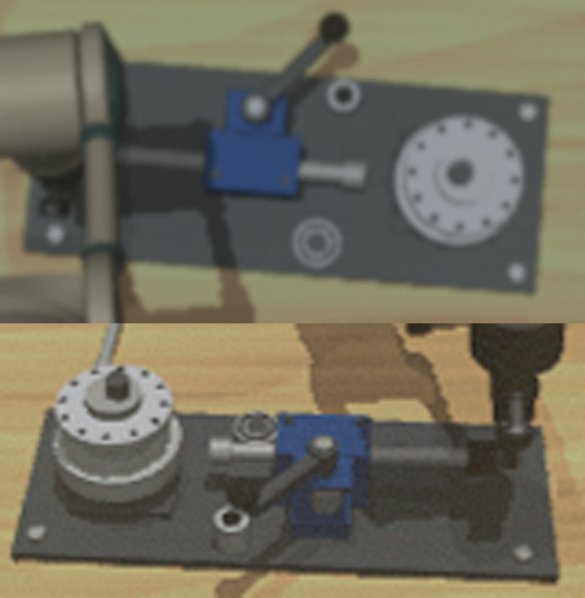

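The nose is at (365,173) in the crop and about 18 mm of free gap remains. So the extra force came from pushing with the fingers tilted on the knob's upper edge. I'll tilt the tip forward so that it pushes on the axis.

Request:
arm_command --series '[{"dp": [-0.02,0.01,0],"angular": [-0.01,0.01,-0.035],"gripper": 0},{"dp": [-0.02,0,0],"angular": [0,0,-0.035],"gripper": 0},{"dp": [0,0,0],"angular": [0,0,-0.01],"gripper": 0},{"dp": [0,-0.02,0],"angular": [0,0,0],"gripper": 0},{"dp": [0,-0.03,0],"angular": [0,0,0],"gripper": 0},{"dp": [0,-0.03,0],"angular": [0,0,0],"gripper": 0},{"dp": [0,-0.03,0],"angular": [0,0,0],"gripper": 0},{"dp": [0,-0.03,0],"angular": [0,0,0],"gripper": 0}]'

```text
clock: 10.25
position: [0.5442, 0.1663, 0.0532]
ee_rot: [0.707, 0.012, 0.706, -0.042]
contact_force: [-0.4, 11.8, -2.2]
width: -0.0002
```

```bash
python3 -c "
from h import *
n=onz('top1',(308.5,186.2),.052)[0];print(((n-O)@XF).round(4))
plan(fx(-.145,-.001,.05),YF)"
```

```text
0.0949
t 10.25 pos [0.5442 0.1663 0.0532] fix [-0.1586  0.0004  0.0532] F [-0.42 11.77 -2.15] w -0.0002 q6 0.31
axes y [ 0.076  0.996 -0.042] z [ 0.997 -0.076  0.002] x [-0.001 -0.042 -0.999]
dp tot/.12 [ 0.031 -0.112 -0.01 ] rot tot/90deg [-0.009  0.001  0.027]
```

Request:
arm_command --series '[{"dp": [0,-0.032,0],"angular": [0,0,0],"gripper": 0},{"dp": [0,-0.032,0],"angular": [0,0,0],"gripper": 0},{"dp": [0,-0.032,0],"angular": [0,0,0],"gripper": 0},{"dp": [0,-0.032,0],"angular": [0,0,-0.003],"gripper": 0},{"dp": [0,-0.032,0],"angular": [0,0,-0.003],"gripper": 0},{"dp": [0,-0.032,0],"angular": [0,0,-0.003],"gripper": 0},{"dp": [0,-0.032,0],"angular": [0,0,-0.003],"gripper": 0},{"dp": [0,-0.032,0],"angular": [0,0,-0.003],"gripper": 0}]'

```text
clock: 11.25
position: [0.5446, 0.1657, 0.0538]
ee_rot: [0.709, 0.04, 0.703, -0.036]
contact_force: [1.0, 14.0, -1.8]
width: -0.0001
```

```bash
python3 -c "
from h import *
plan(fx(-.145,-.001,.05),YF)"
```

```text
t 11.25 pos [0.5446 0.1657 0.0538] fix [-0.1581  0.0008  0.0538] F [ 0.97 14.03 -1.84] w -0.0001 q6 0.28
axes y [0.107 0.994 0.006] z [ 0.994 -0.107  0.008] x [ 0.008  0.005 -1.   ]
dp tot/.12 [ 0.031 -0.11  -0.01 ] rot tot/90deg [-0.029  0.005 -0.003]
```

```bash
python3 - <<'E'
from h import *
shot('top','top2');shot('scene','sc2')
q=onz('top1',(318.2,187.8),.065)[0];print('flange left edge',np.round([(q-O)@XF,(q-O)@YF],4))
a=cv2.resize(cv2.imread('pics/top2.png')[160:210,270:370],None,fx=6,fy=6,interpolation=cv2.INTER_CUBIC)
b=cv2.resize(cv2.imread('pics/sc2.png')[205:255,215:315],(600,300),interpolation=cv2.INTER_CUBIC)
cv2.imwrite('pics/c3.png',np.clip(np.vstack([a,b])*1.6,0,255).astype(np.uint8))
E
```

```text
flange left edge [ 0.1202 -0.0041]
```

View pics/c3.png

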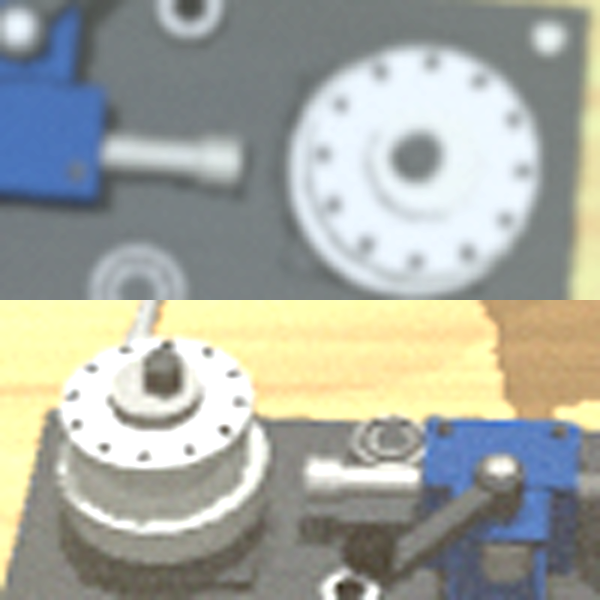

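The nose is at crop (243,157) and the flange's edge at (288,165). That leaves about 20 mm of free gap, so what I feel is still drag. I'll straighten the yaw and push a little more firmly.

Request:
arm_command --series '[{"dp": [0,-0.02,0],"angular": [-0.025,0.003,-0.03],"gripper": 0},{"dp": [0,-0.03,0],"angular": [-0.01,0,-0.02],"gripper": 0},{"dp": [0,-0.042,0],"angular": [-0.005,0,-0.01],"gripper": 0},{"dp": [0,-0.042,0],"angular": [-0.005,0,-0.01],"gripper": 0},{"dp": [0,-0.042,0],"angular": [-0.005,0,-0.01],"gripper": 0},{"dp": [0,-0.042,0],"angular": [-0.005,0,-0.01],"gripper": 0},{"dp": [0,-0.042,0],"angular": [-0.005,0,-0.01],"gripper": 0},{"dp": [0,-0.042,0],"angular": [-0.005,0,-0.01],"gripper": 0}]'

```text
clock: 12.35
position: [0.5438, 0.1631, 0.0531]
ee_rot: [0.707, -0.021, 0.705, -0.045]
contact_force: [-0.0, 14.9, -2.8]
width: 0.0
```

```bash
python3 -c "
from h import *
plan(fx(-.145,-.001,.05),YF)"
```

```text
t 12.35 pos [0.5438 0.1631 0.0531] fix [-1.554e-01  1.000e-04  5.310e-02] F [-0.03 14.92 -2.83] w 0.0 q6 0.33
axes y [ 0.035  0.995 -0.094] z [ 0.999 -0.034  0.004] x [ 0.    -0.094 -0.996]
dp tot/.12 [ 0.033 -0.083 -0.012] rot tot/90deg [0.017 0.003 0.06 ]
```

Request:
arm_command --series '[{"dp": [0.01,-0.05,0],"angular": [0.01,0,0.02],"gripper": 0},{"dp": [0.01,-0.05,0],"angular": [0.005,0,0.01],"gripper": 0},{"dp": [0.005,-0.05,0],"angular": [0,0,0],"gripper": 0},{"dp": [0.005,-0.05,0],"angular": [0,0,0],"gripper": 0},{"dp": [0,-0.05,0],"angular": [0,0,0],"gripper": 0},{"dp": [0,-0.05,0],"angular": [0,0,0],"gripper": 0},{"dp": [0,-0.05,0],"angular": [0,0,0],"gripper": 0},{"dp": [0,-0.05,0],"angular": [0,0,0],"gripper": 0}]'

```text
clock: 13.35
position: [0.5428, 0.1417, 0.052]
ee_rot: [0.711, 0.038, 0.702, -0.024]
contact_force: [0.9, 21.0, -1.8]
width: -0.0
```

```bash
python3 -c "
from h import *
plan(fx(-.145,-.001,.05),YF)"
```

```text
t 13.35 pos [0.5428 0.1417 0.052 ] fix [-0.134   0.0005  0.052 ] F [ 0.92 21.02 -1.81] w -0.0 q6 0.2
axes y [0.088 0.996 0.02 ] z [ 0.996 -0.089  0.011] x [ 0.013  0.019 -1.   ]
dp tot/.12 [ 0.019  0.091 -0.015] rot tot/90deg [-0.017  0.007 -0.013]
```

Contact now: the force rose to 21 N and the motion stalled after 24 mm, where the flange was measured to be. Drag when sliding was about 11–14 N, so the hub sees roughly 7–10 N. It can't exceed the drag once I release. I'll back away straight and lift.

Request:
arm_command --series '[{"dp": [0,0.02,0],"angular": [0,0,0],"gripper": 0},{"dp": [0,0.06,0],"angular": [0,0,0],"gripper": 0},{"dp": [0,0.1,0],"angular": [0,0,0],"gripper": 0},{"dp": [0,0.1,0],"angular": [0,0,0],"gripper": 0},{"dp": [-0.3,0.1,0],"angular": [0,0,0],"gripper": 0},{"dp": [-0.4,0,0],"angular": [0,0,0],"gripper": 0},{"dp": [-0.4,0,0],"angular": [0,0,0],"gripper": 0},{"dp": [-0.3,0,0],"angular": [0,0,0],"gripper": 0}]'

```text
clock: 14.35
position: [0.5427, 0.1865, 0.2219]
ee_rot: [0.707, 0.038, 0.705, -0.025]
contact_force: [0.4, 0.7, -0.8]
width: 0.0003
```

```bash
python3 - <<'E'
from h import *
h=np.deg2rad(48)
r=XF*np.cos(h)+YF*np.sin(h); t=-XF*np.sin(h)+YF*np.cos(h)
P=fx(-.002,.0433,0)
print('radial',r,'tang',t)
plan(P+.055*r-.05*t+[0,0,.15],r)
shot('top','top3');shot('scene','sc3')
a=cv2.resize(cv2.imread('pics/top3.png')[130:210,240:370],None,fx=5,fy=5,interpolation=cv2.INTER_CUBIC)
cv2.imwrite('pics/c4.png',np.clip(a*1.5,0,255).astype(np.uint8))
E
```

```text
radial [ 0.70022566 -0.71392158  0.        ] tang [0.71392158 0.70022566 0.        ]
t 14.35 pos [0.5427 0.1865 0.2219] fix [-0.1787 -0.0024  0.2219] F [ 0.35  0.73 -0.82] w 0.0003 q6 0.28
axes y [0.089 0.996 0.018] z [ 0.996 -0.089  0.002] x [ 0.004  0.018 -1.   ]
dp tot/.12 [ 0.562 -2.087  0.498] rot tot/90deg [ 0.449 -0.003 -0.012]
```

View pics/c4.png

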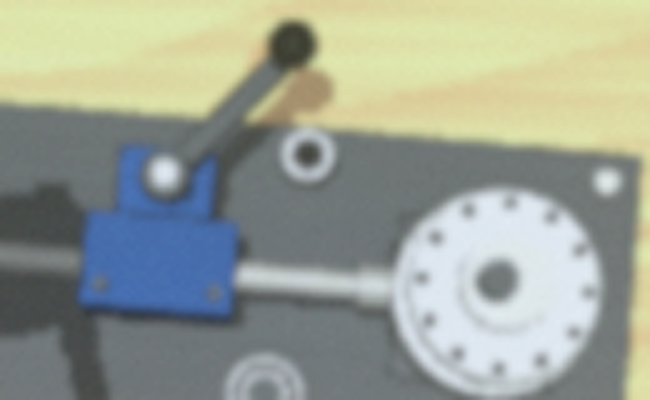

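The nose rests on the flange's rim at crop (393,290). The lever is still open with its pivot at (165,175) and ball at (292,45). Next I go to the clockwise side of the handle.

Request:
arm_command --series '[{"dp": [0,-0.4,0.1],"angular": [0,0,0],"gripper": 0},{"dp": [0,-0.4,0.1],"angular": [0,0,0],"gripper": 0},{"dp": [0,-0.4,0.1],"angular": [0,0,0],"gripper": 0},{"dp": [0,-0.4,0.1],"angular": [0,0,0],"gripper": 0},{"dp": [0,-0.4,0.1],"angular": [0,0,0],"gripper": 0},{"dp": [0,0,0],"angular": [0.11,0,0],"gripper": 0},{"dp": [0,0,0],"angular": [0.11,0,0],"gripper": 0},{"dp": [0,0,0],"angular": [0.11,0,0],"gripper": 0}]'

```text
clock: 15.45
position: [0.5827, -0.0617, 0.2112]
ee_rot: [0.671, 0.223, 0.675, -0.209]
contact_force: [0.5, -0.2, -0.4]
width: 0.0001
```

```bash
cat >> h.py <<'E'
def lev(hdeg,rad,back,z):
    h=np.deg2rad(hdeg);r=XF*np.cos(h)+YF*np.sin(h); t=-XF*np.sin(h)+YF*np.cos(h)
    P=fx(-.002,.0433,0);p=np.array(get_state()['position'])-P
    print('TCP polar: r %.4f ang %.1f deg; along r %.4f t %.4f'%(np.hypot(*p[:2]),np.degrees(np.arctan2(p@YF,p@XF)),p@r,p@t))
    plan(P+rad*r-back*t+[0,0,z],r)
E
python3 -c "
from h import *
lev(48,.055,.045,.088)"
```

```text
TCP polar: r 0.0692 ang 8.0 deg; along r 0.0530 t -0.0445
t 15.45 pos [ 0.5827 -0.0617  0.2112] fix [0.0666 0.0529 0.2112] F [ 0.51 -0.15 -0.42] w 0.0001 q6 0.38
axes y [0.582 0.813 0.017] z [ 0.813 -0.582 -0.012] x [ 0.     0.021 -1.   ]
dp tot/.12 [ 1.026 -0.025  0.028] rot tot/90deg [ 0.111 -0.009 -0.01 ]
```

Request:
arm_command --series '[{"dp": [0.2,0,0],"angular": [0.06,-0.004,-0.005],"gripper": 0},{"dp": [0.2,0,0],"angular": [0.04,-0.004,-0.005],"gripper": 0},{"dp": [0.2,0,0],"angular": [0,0,0],"gripper": 0},{"dp": [0.2,0,0],"angular": [0,0,0],"gripper": 0},{"dp": [0.2,0,0],"angular": [0,0,0],"gripper": 0},{"dp": [0.03,0,0],"angular": [0,0,0],"gripper": 0},{"dp": [0,0,0],"angular": [0,0,0],"gripper": 0},{"dp": [0,0,0],"angular": [0,0,0],"gripper": 0}]'

```text
clock: 16.45
position: [0.58, -0.0582, 0.0781]
ee_rot: [0.65, 0.269, 0.657, -0.271]
contact_force: [1.2, -0.4, -0.3]
width: 0.0002
```

```bash
python3 -c "
from h import *
lev(48,.055,.02,.088)"
```

```text
TCP polar: r 0.0655 ang 5.9 deg; along r 0.0486 t -0.0440
t 16.45 pos [ 0.58   -0.0582  0.0781] fix [0.0632 0.05   0.0781] F [ 1.2  -0.42 -0.32] w 0.0002 q6 0.56
axes y [ 0.705  0.709 -0.006] z [ 0.709 -0.706 -0.008] x [-0.01   0.001 -1.   ]
dp tot/.12 [-0.084  0.198  0.055] rot tot/90deg [ 0.008 -0.005  0.004]
```

Request:
arm_command --series '[{"dp": [-0.08,0.05,0.03],"angular": [0,0,0],"gripper": 0},{"dp": [0,0.06,0.03],"angular": [0,0,0],"gripper": 0},{"dp": [0,0.06,0],"angular": [0,0,0],"gripper": 0},{"dp": [0,0.05,0.01],"angular": [-0.04,0,0],"gripper": 0},{"dp": [0,0.06,0.02],"angular": [-0.08,0,0],"gripper": 0},{"dp": [0,0.06,0.02],"angular": [-0.08,0,0],"gripper": 0},{"dp": [0,0.06,0.02],"angular": [-0.08,0,0],"gripper": 0},{"dp": [0,0.06,0.02],"angular": [-0.08,0,0],"gripper": 0}]'

```text
clock: 17.45
position: [0.6292, -0.0282, 0.0912]
ee_rot: [0.7, 0.066, 0.707, -0.073]
contact_force: [-1.4, -5.2, 2.1]
width: -0.0003
```

```bash
python3 -c "
from h import *
lev(70,.055,.018,.088)"
```

```text
TCP polar: r 0.0629 ang 59.2 deg; along r 0.0618 t -0.0118
t 17.45 pos [ 0.6292 -0.0282  0.0912] fix [0.0302 0.0973 0.0912] F [-1.4  -5.24  2.14] w -0.0003 q6 0.05
axes y [ 0.195  0.981 -0.011] z [ 0.981 -0.195 -0.009] x [-0.011 -0.009 -1.   ]
dp tot/.12 [ 0.028 -0.038 -0.066] rot tot/90deg [ 0.137 -0.005  0.008]
```

Request:
arm_command --series '[{"dp": [0.015,0.065,-0.02],"angular": [-0.03,0,0],"gripper": 0},{"dp": [0.01,0.065,-0.02],"angular": [-0.07,0,0],"gripper": 0},{"dp": [0,0.065,0],"angular": [-0.07,0,0],"gripper": 0},{"dp": [0,0.065,0],"angular": [-0.07,0,0],"gripper": 0},{"dp": [0,0.065,0.01],"angular": [-0.07,0,0],"gripper": 0},{"dp": [0,0.065,0.01],"angular": [-0.07,0,0],"gripper": 0},{"dp": [0,0.065,0.01],"angular": [-0.07,0,0],"gripper": 0},{"dp": [0,0.065,0.01],"angular": [-0.07,0,0],"gripper": 0}]'

```text
clock: 18.45
position: [0.6436, 0.0031, 0.0916]
ee_rot: [0.671, -0.256, 0.666, 0.201]
contact_force: [7.5, -12.4, -5.0]
width: 0.0004
```

```bash
python3 -c "
from h import *
lev(120,.055,.018,.088)"
```

```text
TCP polar: r 0.0664 ang 89.9 deg; along r 0.0575 t -0.0333
t 18.45 pos [0.6436 0.0031 0.0916] fix [-0.0019  0.1097  0.0916] F [  7.53 -12.45  -4.99] w 0.0004 q6 -0.69
axes y [-0.611  0.788 -0.077] z [ 0.791  0.612 -0.017] x [ 0.033 -0.071 -0.997]
dp tot/.12 [0.02  0.131 0.005] rot tot/90deg [ 0.126 -0.006  0.05 ]
```

Request:
arm_command --series '[{"dp": [0,0.06,0.03],"angular": [0.07,0,0.02],"gripper": 0},{"dp": [0,0.07,0.03],"angular": [0.07,0,0.02],"gripper": 0},{"dp": [0,0.075,0.02],"angular": [0,0,0],"gripper": 0},{"dp": [0,0.075,0.01],"angular": [-0.02,0,0],"gripper": 0},{"dp": [0,0.075,0.01],"angular": [-0.04,0,0],"gripper": 0},{"dp": [0,0.075,0.01],"angular": [-0.04,0,0],"gripper": 0},{"dp": [0,0.075,0.01],"angular": [-0.04,0,0],"gripper": 0},{"dp": [0,0.075,0.01],"angular": [-0.04,0,0],"gripper": 0}]'

```text
clock: 19.45
position: [0.6385, 0.0258, 0.0918]
ee_rot: [0.655, -0.293, 0.662, 0.218]
contact_force: [7.7, -13.2, -3.6]
width: 0.0001
```

```bash
python3 -c "
from h import *
lev(130,.055,.018,.088)"
```

```text
TCP polar: r 0.0639 ang 110.4 deg; along r 0.0602 t -0.0214
t 19.45 pos [0.6385 0.0258 0.0918] fix [-0.0243  0.1032  0.0918] F [  7.68 -13.21  -3.62] w 0.0001 q6 -0.7
axes y [-0.673  0.734 -0.095] z [ 0.739  0.672 -0.047] x [ 0.029 -0.101 -0.994]
dp tot/.12 [ 0.03   0.036 -0.039] rot tot/90deg [ 0.066 -0.027  0.062]
```

Request:
arm_command --series '[{"dp": [0.01,0.08,-0.01],"angular": [0.0,-0.01,0.03],"gripper": 0},{"dp": [0.01,0.08,-0.01],"angular": [-0.02,-0.01,0.02],"gripper": 0},{"dp": [0,0.085,0],"angular": [-0.04,0,0.01],"gripper": 0},{"dp": [0,0.085,0],"angular": [-0.05,0,0.01],"gripper": 0},{"dp": [0,0.085,0],"angular": [-0.05,0,0.01],"gripper": 0},{"dp": [0,0.085,0],"angular": [-0.05,0,0.01],"gripper": 0},{"dp": [0,0.085,0],"angular": [-0.05,0,0.01],"gripper": 0},{"dp": [0,0.085,0],"angular": [-0.05,0,0.01],"gripper": 0}]'

```text
clock: 20.45
position: [0.6339, 0.0415, 0.0922]
ee_rot: [0.579, -0.43, 0.567, 0.398]
contact_force: [13.8, -5.6, -8.9]
width: -0.0
```

```bash
python3 -c "
from h import *
lev(160,.055,.018,.088)"
```

```text
TCP polar: r 0.0661 ang 124.7 deg; along r 0.0540 t -0.0382
t 20.45 pos [0.6339 0.0415 0.0922] fix [-0.0397  0.0976  0.0922] F [13.84 -5.55 -8.87] w -0.0 q6 -1.27
axes y [-0.949  0.313 -0.045] z [ 0.314  0.949 -0.013] x [ 0.039 -0.026 -0.999]
dp tot/.12 [0.027 0.168 0.024] rot tot/90deg [ 0.058 -0.007  0.029]
```

Request:
arm_command --series '[{"dp": [0.01,0.07,0.01],"angular": [0.07,0,0.01],"gripper": 0},{"dp": [0.01,0.08,0.01],"angular": [0.05,0,0.01],"gripper": 0},{"dp": [0.01,0.09,0.01],"angular": [0,0,0],"gripper": 0},{"dp": [0,0.09,0.01],"angular": [-0.01,0,0],"gripper": 0},{"dp": [0,0.09,0.01],"angular": [-0.03,0,0],"gripper": 0},{"dp": [0,0.09,0],"angular": [-0.03,0,0],"gripper": 0},{"dp": [0,0.09,0],"angular": [-0.03,0,0],"gripper": 0},{"dp": [0,0.09,0],"angular": [-0.03,0,0],"gripper": 0}]'

```text
clock: 21.45
position: [0.6133, 0.0574, 0.0928]
ee_rot: [0.586, -0.461, 0.547, 0.38]
contact_force: [8.3, -3.3, -3.6]
width: 0.0001
```

```bash
python3 -c "
from h import *
lev(160,.055,.018,.088)"
```

```text
TCP polar: r 0.0617 ang 147.9 deg; along r 0.0603 t -0.0129
t 21.45 pos [0.6133 0.0574 0.0928] fix [-0.0543  0.0761  0.0928] F [ 8.26 -3.28 -3.57] w 0.0001 q6 -1.22
axes y [-0.95   0.286 -0.124] z [ 0.291  0.957 -0.023] x [ 0.112 -0.058 -0.992]
dp tot/.12 [ 0.046 -0.031 -0.048] rot tot/90deg [ 0.075 -0.01   0.08 ]
```

Request:
arm_command --series '[{"dp": [0.01,0.08,0],"angular": [0,0,0.03],"gripper": 0},{"dp": [0.01,0.08,0],"angular": [-0.02,0,0.02],"gripper": 0},{"dp": [0.01,0.08,0],"angular": [-0.04,0,0.01],"gripper": 0},{"dp": [0,0.08,0],"angular": [-0.04,0,0.01],"gripper": 0},{"dp": [0,0.08,0],"angular": [-0.04,0,0.0],"gripper": 0},{"dp": [0,0.07,0],"angular": [-0.03,0,0],"gripper": 0},{"dp": [0,0.06,0],"angular": [0,0,0],"gripper": 0},{"dp": [0,0,0],"angular": [0,0,0],"gripper": 0}]'

```text
clock: 22.45
position: [0.5826, 0.0702, 0.0935]
ee_rot: [-0.513, 0.521, -0.494, -0.471]
contact_force: [-0.2, -0.4, 0.5]
width: 0.0
```

```bash
python3 -c "
from h import *
lev(180,.055,.018,.088)"
```

```text
TCP polar: r 0.0631 ang 178.7 deg; along r 0.0631 t -0.0014
t 22.45 pos [0.5826 0.0702 0.0935] fix [-0.0651  0.0447  0.0935] F [-0.25 -0.38  0.55] w 0.0 q6 -1.51
axes y [-0.997  0.014 -0.07 ] z [ 0.016  0.999 -0.03 ] x [ 0.069 -0.031 -0.997]
dp tot/.12 [ 0.057 -0.131 -0.072] rot tot/90deg [ 0.03  -0.018  0.045]
```

The force is gone at 179°, so the lever has snapped on. I'll back off and lift clear to look.

Request:
arm_command --series '[{"dp": [0,-0.1,0],"angular": [0,0,0],"gripper": 0},{"dp": [0,-0.15,0],"angular": [0,0,0],"gripper": 0},{"dp": [-0.2,-0.1,0],"angular": [0,0,0],"gripper": 0},{"dp": [-0.4,0,0],"angular": [0,0,0],"gripper": 0},{"dp": [-0.4,0,0.3],"angular": [0,0,0],"gripper": 0},{"dp": [0,0,0.45],"angular": [0,0,0],"gripper": 0},{"dp": [0,0,0.45],"angular": [0,0,0],"gripper": 0},{"dp": [0,0,0.45],"angular": [0,0,0],"gripper": 0}]'

```text
clock: 23.45
position: [0.6259, 0.2734, 0.2144]
ee_rot: [-0.514, 0.518, -0.496, -0.469]
contact_force: [-0.4, -0.5, 0.9]
width: 0.0002
```

```bash
python3 - <<'E'
from h import *
plan(fx(0,0,.2),YF)
shot('top','top4');shot('scene','sc4')
a=cv2.resize(cv2.imread('pics/top4.png')[130:235,190:380],None,fx=4,fy=4,interpolation=cv2.INTER_CUBIC)
b=cv2.resize(cv2.imread('pics/sc4.png')[200:275,210:370],(760,356),interpolation=cv2.INTER_CUBIC)
cv2.imwrite('pics/c5.png',np.clip(cv2.resize(np.vstack([a,b]),None,fx=.77,fy=.77)*1.4,0,255).astype(np.uint8))
E
```

```text
t 23.45 pos [0.6259 0.2734 0.2144] fix [-0.2706  0.0753  0.2144] F [-0.36 -0.5   0.89] w 0.0002 q6 -1.2
axes y [-0.997  0.022 -0.068] z [ 0.024  0.999 -0.03 ] x [ 0.067 -0.032 -0.997]
dp tot/.12 [ 0.139  0.724 -2.225] rot tot/90deg [-0.975 -0.048  0.02 ]
```

View pics/c5.png

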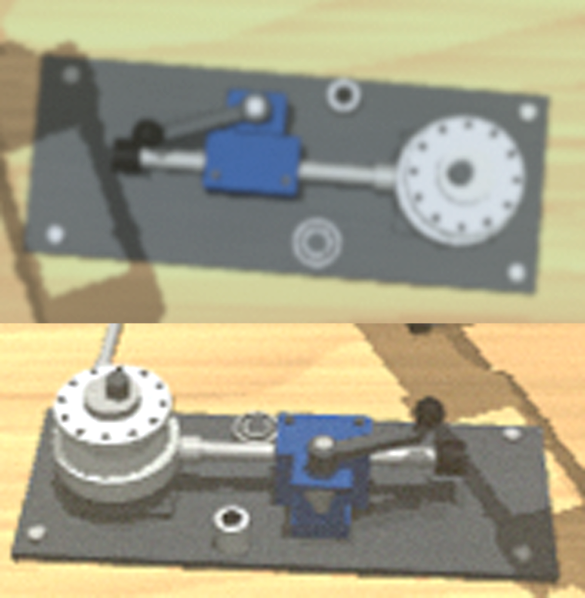

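The handle now lies slantwise with its ball at (148,133), near the knob at (128,157). The pivot is at (255,105), and the nose is on the flange at (397,177). I'll check the angle and that the bystanders haven't moved.

```bash
python3 - <<'E'
from h import *
f=lambda x,y:(190+x/3.08,130+y/3.08)
b=onz('top4',f(148,133),.117)[0];p=onz('top4',f(255,105),.108)[0];d=b-p
b0=onz('top0',(298.6,139.1),.117)[0];d0=b0-onz('top0',f(255,105),.108)[0]
an=lambda d:np.degrees(np.arctan2(d@YF,d@XF))%360
print('home dir',an(d),'len',np.hypot(*d[:2]),'open dir',an(d0),'swing rad',np.radians(an(d)-an(d0)))
A=np.load('pics/top3.npz')['image'];B=np.load('pics/top4.npz')['image']
D=(cv2.absdiff(cv2.imread('pics/top0.png'),B).max(2)>45).astype(np.uint8)
for n,(x,y) in dict(bearing=(293,209),spacer=(302,161),wrench=(130,130),mandrel=(405,150),tin=(419,257),mallet=(440,200),screwdriver=(125,235)).items(): print(n,D[y-12:y+12,x-12:x+12].sum())
E
```

```text
home dir 199.9730985470315 len 0.09129930494130008 open dir 48.18473216492287 swing rad 2.649206759591269
bearing 0
spacer 55
wrench 353
mandrel 0
tin 0
mallet 0
screwdriver 153
```

The lever is home: its direction is 200.0° and the swing 2.65 rad. The differences near the wrench, screwdriver and spacer fit the arm's and handle's shadows, and the arm never went near those tools. I'll hand in.

```bash
python3 -c "
from h import *
print(sign_off(), get_state()['clock'])"
```

```text
the job is handed in; nothing more can be done
the job is handed in; nothing more can be done
```

The rod is clamped with its nose on the hub's lower flange and the lever fully home. I handed the job in at about 24 s of the 64 s allowed, and no verdict was reported.

- **Rod:** I pushed it by the back of its knob with closed fingers until it stalled on the flange at 21 N on the wrist. Drag while sliding read 9 to 15 N, because my tilted push loaded the bore. The nose force is therefore only inferred, at about 7 to 10 N. That is above the 6 N asked for but inside the 2 to 12 N allowed.
- **Lever:** I swung it round from behind and it snapped over centre by itself. The wrist force read at the end of each move stayed under 18 N.
- **Last checks:** In the last picture the handle points at 200.0°, a swing of 2.65 rad, so it is at its stop. The nose is still on the flange, and the robot is clear with about zero wrist force.
- **Not checked cleanly:**
  - The picture comparison showed no change at the bearing, mandrel, tin and mallet.
  - It showed changes at the wrench, screwdriver and spacer. I put these down to shadows, since the arm never went near the tools and the spacer looks unmoved.
  - I could not measure the shoe's clamping force.

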